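# Present a glass colour sample at the light box

### The job

Switch the light box on by pushing its red-knobbed toggle lever fully over. Then pick up the amber glass sample plate that lies label side up (not the amber one lying face down), keeping the gripper off its frosted end (the end with the small corner notch and the paper label), and finish while still holding it still and level, label up, about 6 cm above the middle of the white light panel, with the frosted end pointing straight at the window of the yellow label reader. Do not touch the light box or the reader with the plate, and leave the other things on the table where they are.

Things in the scene. Friction and masses are not known exactly. Their poses are not given: they have to be found in the camera images.
- amber: amber glass plate lying label up, 110 x 45 x 8 mm, about 100 g, flat on a fixed cork puck (diameter 42, height 40 mm), at any yaw; the three plates swap pucks. Origin: centre of underside. x: along its length to the frosted (paler) last 32 mm, which has a white label on top; z up. An 11 mm notch cuts the +x, +y corner: seen from above with the frosted end pointing away, it is at the left
- amber_frost: the frosted end of that plate, a rigid part of it (x from 23 to 55 mm in the plate's frame). Origin: centre of the underside of the frosted part, 39 mm from the plate's origin; same axes. The fingers must not press on it
- amber_down: the other amber plate, lying label side down: the same size and puck, x towards its frosted end, z up, but mirrored: its label is underneath and its notch is at the +x, -y corner (at the right, seen with the frosted end pointing away). Leave it alone
- blue: a blue plate, same size and puck, label up. Leave it alone
- lightbox: the blue light box, fixed, 200 (x) x 270 (y) mm, top 45 mm above the table, with a raised white panel 170 x 170 mm whose top is at 50 mm. Origin: centre of its underside; x along its short side, roughly away from the robot
- panel_mid (a point): middle of the white panel's top face, 50 mm above the table, 40 mm to the -y side of the light box's middle
- switch (a joint): the toggle lever's angle in rad: starts between 0 (leaning to the light box's -x side, towards the robot) and 0.15, turns to 1.0 (fully over, leaning to the light box's +x side); 0.85 or more is on. Light friction (about 1 N at the knob); stays where left
- switch_tip (a point): centre of the lever's red knob (diameter 26 mm) on a 10 mm stem, 60 mm from its axis. The axis is parallel to the light box's y axis, 67 mm above the table, at x -10, y +95 mm in the light box's frame. It stands on a block 70 x 50 mm, top 70 mm above the table. At 0 the knob is 29 mm to the box's -x side of the axis, 120 mm above the table; at 1.0 it is 29 mm to the +x side
- reader_window (a point): centre of the dark red round window of the yellow label reader (60 x 75 x 128 mm, fixed, beyond the light box), 100 mm above the table. The reader swaps places with the pencil tin
- pencil_tin: an aluminium tin with pencils, 66 mm wide, 100 mm high. Leave it alone
- frit_bowl: a white bowl, 110 mm wide, 50 mm high. Leave it alone
- paddle: a flat wooden paddle lying at the left. Leave it alone
- block_mould: a wooden block mould with a handle, 50 mm high, at the right. Leave it alone
- oil_jar: an amber jar, 60 mm wide, 100 mm high, at the right. Leave it alone
Not all that is in view belongs to the job. What is shaped like the amber but pink is not meant. Leave any blue look-alike of the part that bears reader_window alone.

How it is judged:
By the outcome, as a careful person would: the job done as asked, in the order asked, and still so for the second after the job is handed in, while the arm keeps its last pose, push and grip.
It also fails if it takes over 45 s, if anything falls off the work surface, if the arm or the gripper's body presses on something with over 40 N, if the wrist force passes 120 N, or if a joint passes its speed limit or range.

### The arm

A 7-joint arm with a two-finger parallel gripper is mounted at the origin on the work surface. World frame = base frame: x ahead of the robot, y to its left, z up, the work surface at z = 0. Lengths are in mm, angles in rad, forces in N, time in s.
With the tool pointing down it reaches from about 350 to 900 mm from the base axis. Payload 8.1 kg.
Tool frame: the origin (TCP) lies on the centre line of the jaws, within the pads' length; the fingertips stand 17 mm ahead of it and the grasp point (between the pads) lies 2 mm behind it; z points along the fingers, y is the direction in which the jaws open and shut (so a half turn about z gives the same grasp; the last joint's range is limited). The gripper opens to 92 mm and grips with 3 to 60 N. Pads are 19 mm wide; open, the fingers measure 130 mm over their backs; the gripper's body (75 mm by 190 mm) begins 47 mm behind the grasp point.
Start: joints at [-1.288, 0.434, 0.025, 1.573, -0.012, 1.134, -0.075], TCP at [235.215, 579.064, 243.742] pointing down, gripper open.
Joint ranges: [-2.62, 2.62], [-0.44, 2.09], [-1.27, 1.32], [0.08, 2.57], [-1.32, 4.46], [0.12, 2], [-2.74, 2.74]. Speed limits (rad/s): [2.22, 2.22, 3.01, 3.01, 3.14, 3.14, 3.14].

### API

Orientations are given as a unit quaternion [x, y, z, w].
In Python, from workcell import bot, imaging gives the robot as it stands.
- The arm moves only by the tool servo_tool, never from a script. Its argument "motion" is text: rows parted by semicolons, each of 5 numbers parted by spaces: the shift along the world's x, y, z in cm, then the turn about the world's z in degrees, then the closure, from 0 (fully open) to 1 (shut). In form: dx dy dz roll claw; .... A call has 1 to 20 rows; each row shifts and turns the pose as measured when the row begins; what a row does not reach is not made up. A row lasts 1/12 s, in which the tool goes at most 41.7 mm and 7.16 degrees, less where a joint would pass 70% of its speed; a pose out of reach is approached as far as the arm can. A call is refused whole if a number of a shift passes 4.17 or a number of a turn 7.16, either way. A call with a gripper value outside its range is refused whole. The fingers move at their own pace and stop on an object; "grip_force" is the grip in N (left out, the last holds). Time passes only in rows, so rows that do not move let the fingers close. It gives the time, the measured TCP pose, the force and the opening at its end, in the units of the state.
- bot.get_state(): the state, without advancing time (a new reading comes with each control period).
- imaging.read_camera(name): name is "side" or "top" or "wrist"; returns a dict with "pixels" (420x560x3 uint8, red, green, blue), "intrinsics" (3x3 intrinsics, pixels), "camera_from_world" (4x4, takes a point from world to camera coordinates); the wrist camera has in their place "mount" (4x4, takes a point from camera to tool coordinates, whose origin is the TCP and whose axes are the flange's). Camera axes: x right, y down, z forward; pixel columns grow to the right and rows downward; lengths in mm; the calibration is good to about 2 mm. A picture is of the moment at which its call begins: read the wrist's pose just before it. There is no depth.
- bot.job_done(): hands the job in, once; it reports no verdict.
The state is a dict: "time_s": time; "joint_pos": joint angles; "dq": joint speeds; "joint_torque": joint torques, N m; "tool_pos": TCP position; "tcp_rot": TCP orientation; "force": force on the tool from outside, world axes, zero at the start; "wrist_torque": the same for the moment, N m; "opening": finger opening in mm.
Only numpy, scipy, OpenCV 4.12 (cv2) and the standard library are available. Lean on these libraries where they do the work, as an engineer would, in place of code of your own. Each camera call takes 0.05 s, during which the arm holds its last target. There are 200 camera calls.

## Working session

There is one attempt and no reset: what is moved stays moved. The work goes in short steps, Python scripts to look and compute and a tool call to move; the robot and the scene stay as the last step left them, time stands still between calls to the robot, and variables do not carry over. Pictures are saved under pics/ and viewed, about 8 in all and at most 12, crops included, and the job is handed in when it is done.

Besides the shell and the picture viewer there is one more tool, called after ">>>" as name(argument=value, ...), one argument or row to a line, values as JSON. servo_tool: Moves the arm, as the interface text tells. Its arguments: {"type":"object","properties":{"motion":{"type":"string"},"grip_force":{"type":"number"}},"required":["motion"]}

```bash
mkdir -p pics
cat > h.py <<'E'
import numpy as np, cv2, pickle
from workcell import bot, imaging
from scipy.spatial.transform import Rotation as R
def cam(n):
    s=bot.get_state(); d=imaging.read_camera(n); d['state']=s
    K=np.array(d['intrinsics']); 
    if n=='wrist':
        T=np.eye(4); T[:3,:3]=R.from_quat(s['tcp_rot']).as_matrix(); T[:3,3]=s['tool_pos']
        W=T@np.array(d['mount'])
    else: W=np.linalg.inv(np.array(d['camera_from_world']))
    d['K']=K; d['W']=W
    return d
def plane(d,uv,z):
    uv=np.atleast_2d(uv).astype(float)
    r=np.c_[uv,np.ones(len(uv))]@np.linalg.inv(d['K']).T@d['W'][:3,:3].T
    o=d['W'][:3,3]; return o+r*((z-o[2])/r[:,2])[:,None]
def proj(d,P):
    P=np.atleast_2d(P).astype(float); C=np.linalg.inv(d['W'])
    q=(P@C[:3,:3].T+C[:3,3])@d['K'].T; return q[:,:2]/q[:,2:]
def save(d,f,crop=None,s=1):
    im=cv2.cvtColor(np.asarray(d['pixels']),cv2.COLOR_RGB2BGR)
    if crop: im=im[crop[1]:crop[3],crop[0]:crop[2]]
    cv2.imwrite(f,cv2.resize(im,None,fx=s,fy=s,interpolation=cv2.INTER_CUBIC))
E
python3 - <<'E'
from h import *
for n in ('top','side'):
    d=cam(n); save(d,f'pics/{n}0.png',s=1.4); pickle.dump(d,open(n+'0.pkl','wb'))
    print(n,d['W'].round(2).tolist(),d['K'].round(1).tolist())
s=bot.get_state(); print(s['time_s'],s['tool_pos'],s['tcp_rot'],s['opening'],s['force'])
E
```

```text
top [[-0.01, -0.99, 0.12, 424.34], [-1.0, 0.01, -0.01, 35.9], [0.01, -0.12, -0.99, 1739.12], [0.0, 0.0, 0.0, 1.0]] [[450.8, 0.0, 274.7], [0.0, 450.8, 209.1], [0.0, 0.0, 1.0]]
side [[0.99, -0.08, 0.13, 370.71], [-0.15, -0.6, 0.79, -1430.96], [0.02, -0.8, -0.6, 1205.24], [0.0, 0.0, 0.0, 1.0]] [[493.9, 0.0, 278.0], [0.0, 493.9, 202.0], [0.0, 0.0, 1.0]]
0.1 [235.0568546  578.645927   243.03424464] [ 1.91742625e-01  9.81444994e-01 -6.95337896e-04 -7.89686085e-05] 91.48863992831191 [-0.74723617  1.08875148 -0.66810234]
```

View pics/top0.png

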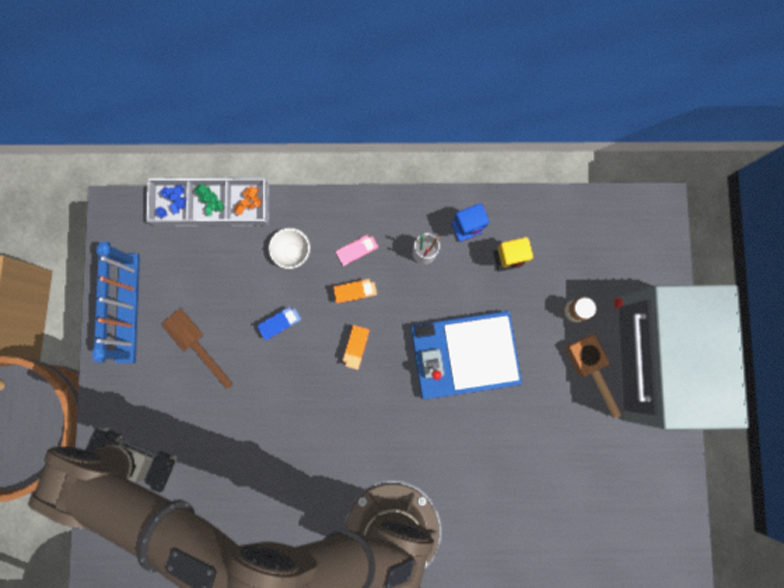

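View pics/side0.png

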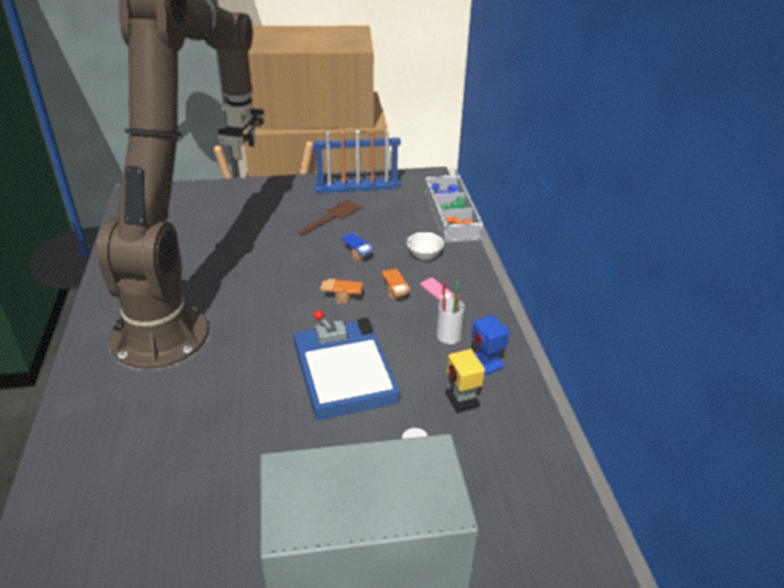

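Top view: there are two amber plates. One, at (354,290)/1.4, has a white label at its right end, so it fits "label up". The other, at (355,347)/1.4, has a pale end without a label and so is face down. The pink plate at (356,250) and the blue reader are look-alikes. The yellow reader is at (515,252) and the red knob at (437,376). Next I measure these and make one enlarged crop.

```bash
cat > m.py <<'E'
from h import *
t=pickle.load(open('top0.pkl','rb')); s=pickle.load(open('side0.pkl','rb'))
def mask(d,lo,hi,box,scale=1.4):
    hsv=cv2.cvtColor(np.asarray(d['pixels']),cv2.COLOR_RGB2HSV); m=cv2.inRange(hsv,lo,hi)
    x0,y0,x1,y1=[int(v/scale) for v in box]; k=np.zeros_like(m); k[y0:y1,x0:x1]=m[y0:y1,x0:x1]; return k
def big(m): return max(cv2.findContours(m,0,2)[0],key=cv2.contourArea)
def cen(m): y,x=np.nonzero(m); return np.array([x.mean(),y.mean()]),len(x)
m=mask(t,(0,0,215),(180,40,255),(430,300,530,400)); r=cv2.minAreaRect(big(m)); P=plane(t,cv2.boxPoints(r),50)
print('panel top',P.mean(0).round(1),'sides',np.linalg.norm(np.diff(P,axis=0),axis=1).round(1)); e=P[1]-P[0]; print('yaw',np.degrees(np.arctan2(P[1:]-P[:-1],1)[:,1:2].T), [np.degrees(np.arctan2(*(P[i+1]-P[i])[1::-1])).round(1) for i in range(3)])
m=mask(s,(0,0,200),(180,50,255),(290,325,400,415)); r=cv2.minAreaRect(big(m)); c=cv2.approxPolyDP(big(m),8,True)[:,0]; P=plane(s,c,50); print('panel side',P.round(0).tolist(),P.mean(0).round(1))
m=mask(t,(100,120,60),(125,255,255),(405,300,530,405)); r=cv2.minAreaRect(big(m)); P=plane(t,cv2.boxPoints(r),45); print('box top',P.mean(0).round(1),P.round(0).tolist())
def tri(a,b):
    A=[];o=[]
    M=np.zeros((3,3));v=np.zeros(3)
    for d,uv in ((t,a),(s,b)):
        D=plane(d,uv,0)[0]-d['W'][:3,3]; D/=np.linalg.norm(D); Q=np.eye(3)-np.outer(D,D); M+=Q; v+=Q@d['W'][:3,3]
    return np.linalg.solve(M,v)
ra,na=cen(mask(t,(0,150,100),(8,255,255),(425,365,450,390))|mask(t,(172,150,100),(180,255,255),(425,365,450,390)))
rb,nb=cen(mask(s,(0,150,100),(8,255,255),(305,300,335,325))|mask(s,(172,150,100),(180,255,255),(305,300,335,325)))
print('knob',ra,na,rb,nb,tri(ra,rb).round(1))
hs=cv2.cvtColor(np.asarray(s['pixels']),cv2.COLOR_RGB2HSV)
b=(435,345,465,395); w=mask(s,(0,100,20),(12,255,190),b)|mask(s,(165,80,20),(180,255,190),b); cw,nw=cen(w); print('win side',cw,nw,plane(s,cw,100).round(1))
m=mask(t,(22,120,120),(35,255,255),(490,230,540,275)); r=cv2.minAreaRect(big(m)); P=plane(t,cv2.boxPoints(r),128); print('reader top',P.mean(0).round(1),P.round(0).tolist())
for n,bx in (('A',(325,272,385,308)),('B',(335,320,375,372))):
    m=mask(t,(5,90,100),(24,255,255),bx); r=cv2.minAreaRect(big(m)); P=plane(t,cv2.boxPoints(r),48); print(n,P.mean(0).round(1),P.round(0).tolist())
    l=mask(t,(0,0,190),(180,70,255),bx); 
    if l.any(): print(' label',plane(t,cen(l)[0],48).round(1),cen(l)[1])
im=cv2.cvtColor(np.asarray(t['pixels']),cv2.COLOR_RGB2BGR); im2=cv2.cvtColor(np.asarray(s['pixels']),cv2.COLOR_RGB2BGR)
a=cv2.resize(im[190:270,225:290],(390,480),interpolation=2); b=cv2.resize(im2[240:300,305:365],(400,480),interpolation=2)
cv2.imwrite('pics/crop1.png',np.hstack([a,b]))
E
python3 m.py
```

```text
panel top [ 468.1 -242.7   50. ] sides [173.4 173.7 171.3]
yaw [[-89.66540337 -87.51722617  89.66150178]] [np.float64(-81.0), np.float64(-172.4), np.float64(98.8)]
panel side [[543.0, -148.0, 50.0], [374.0, -172.0, 50.0], [397.0, -338.0, 50.0], [563.0, -316.0, 50.0]] [ 469.2 -243.6   50. ]
box top [ 462.7 -201.7   45. ] [[542.0, -53.0, 45.0], [582.0, -324.0, 45.0], [382.0, -348.0, 45.0], [344.0, -81.0, 45.0]]
knob [311.82142857 267.39285714] 28 [227.1875 224.3125] 32 [ 411.3 -115.6  122.3]
win side [322.5     266.28125] 32 [[ 699.  -336.3  100. ]]
reader top [ 726.2 -327.3  128. ] [[748.0, -283.0, 128.0], [766.0, -358.0, 128.0], [704.0, -371.0, 128.0], [686.0, -296.0, 128.0]]
A [636.   96.1  48. ] [[650.0, 156.0, 48.0], [673.0, 46.0, 48.0], [622.0, 36.0, 48.0], [599.0, 146.0, 48.0]]
 label [[642.4  60.2  48. ]] 45
B [485.7  93.8  48. ] [[439.0, 133.0, 48.0], [546.0, 102.0, 48.0], [532.0, 54.0, 48.0], [425.0, 86.0, 48.0]]
```

View pics/crop1.png

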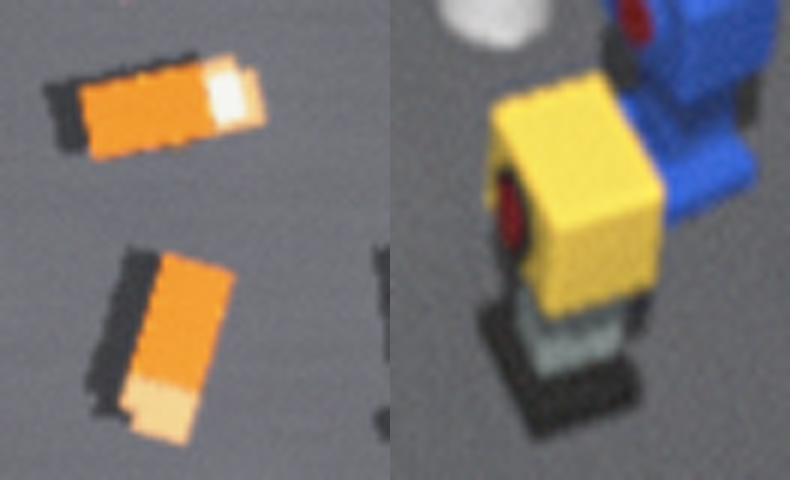

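The crop confirms the choice. The upper amber plate has its label showing and its notch at the left (seen with the frosted end pointing away), so it is the target. The lower amber plate has its notch at the right and no label, so it is face down. The reader's dark red window faces the panel. Panel middle is about (468.5,-242.5), knob about (411,-115,121), window about (698,-335,100) and amber about (636,96) at yaw -79°. All of these agree with the sizes given.

Switch first: closed fingers, jaw axis along the box's y.

>>> servo_tool(
  motion="1.7 -3.4 0 6 1;1.7 -3.4 0 6 1;1.7 -3.4 0 6 1;1.7 -3.4 0 6 1;1.7 -3.4 0 6 1;1.7 -3.4 0 0 1;1.7 -3.4 0 0 1;1.7 -3.4 0 0 1;1.7 -3.4 0 0 1;1.7 -3.4 0 0 1;1.7 -3.4 0 0 1;-0.6 -3.5 0 0 1;-0.6 -3.5 0 0 1;-0.6 -3.5 0 0 1;-0.6 -3.5 0 0 1;-0.6 -3.5 0 0 1;-0.6 -3.5 0 0 1;-0.6 -3.5 0 0 1;0 0 0 0 1",
  grip_force=20,
)

```text
time_s: 1.68
tool_pos: [372.9, -70.4, 237.5]
tcp_rot: [-0.084, 0.996, -0.003, -0.003]
force: [-0.5, 0.4, -0.4]
opening: 0.4
```

>>> servo_tool(
  motion="-0.6 -2.6 0 -1 1;-0.6 -2.5 0 0 1;0 0 0 0 1;0 0 -4 0 1;0 0 -4 0 1;0 0 -2 0 1;0 0 0 0 1",
)

```text
time_s: 2.27
tool_pos: [360.7, -126.1, 136.3]
tcp_rot: [-0.071, 0.997, -0.003, 0.001]
force: [-0.1, 0.4, 0.2]
opening: 0.5
```

Run:
```python
from h import *
d=cam('wrist'); save(d,'pics/w1.png'); s=d['state']; print(s['tool_pos'],s['force'],s['joint_pos'])
print(proj(d,[[411,-115,121],[636,96,48],[438.9,-109.5,67]]))
```

```text
[ 360.71604622 -126.07298798  136.28800556] [-0.05339224  0.42657702  0.22114101] [-0.14747329  0.18730143  0.3928573   2.28726224 -0.10512334  0.68029679
  2.03440471]
[[283.50378847 353.72031887]
 [464.15892318 517.93599306]
 [284.89828991 334.12760032]]
```

View pics/w1.png

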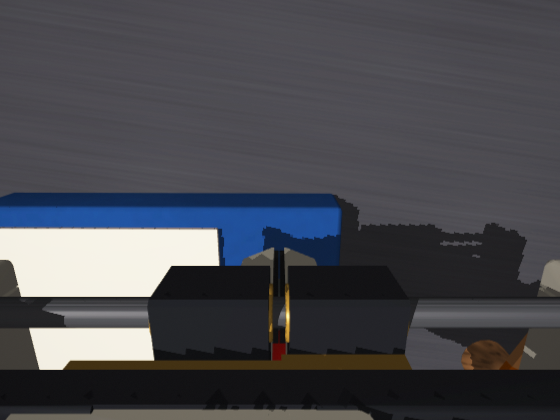

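>>> servo_tool(
  motion="0 0.4 -1.8 0 1;0 0 0 0 1;1.5 0.22 0 0 1;1.5 0.22 0 0 1;1.5 0.22 0 0 1;1.5 0.22 0 0 1;1 0.15 0 0 1;0.5 0.07 0 0 1;0 0 0 0 1",
)

```text
time_s: 3.07
tool_pos: [441.7, -109.1, 131.3]
tcp_rot: [-0.072, 0.997, -0.002, 0.003]
force: [-0.5, 0.0, -0.8]
opening: 0.6
```

>>> servo_tool(
  motion="0.5 0.07 0 0 1;0.4 0.06 0 0 1;0 0 0 0 1",
)

```text
time_s: 3.32
tool_pos: [444.3, -108.7, 131.3]
tcp_rot: [-0.071, 0.997, -0.001, -0.002]
force: [1.0, -0.4, -0.5]
opening: 0.5
```

Run:
```python
from h import *
d=cam('side'); s=d['state']; print(s['tool_pos'],s['force'],s['time_s'])
im=np.asarray(d['pixels']); c=cv2.cvtColor(im[200:300,190:300],cv2.COLOR_RGB2BGR)
c=cv2.resize(c,None,fx=5,fy=5,interpolation=2); cv2.imwrite('pics/s1.png',c)
print(proj(d,[[411,-115,121],[467.6,-105.2,120]]))
```

```text
[ 444.3247742  -108.7355572   131.31589772] [ 1.02683676 -0.36057762 -0.50014846] 3.3167
[[226.74590232 224.52415674]
 [242.94581199 221.62207605]]
```

View pics/s1.png

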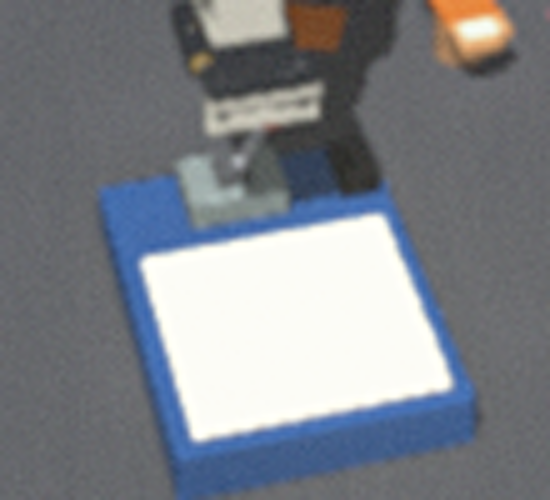

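>>> servo_tool(
  motion="0.8 0.12 0 0 1;0.8 0.12 0 0 1",
)

```text
time_s: 3.53
tool_pos: [446.7, -108.1, 129.8]
tcp_rot: [-0.069, 0.998, 0.001, -0.014]
force: [-32.7, -6.2, 29.0]
opening: 0.6
```

>>> servo_tool(
  motion="-1.5 -0.2 0 0 1;-2 -0.3 2 0 1;-1 0 4 0 1;0 0 4 0 1;0 0 4 0 0.5;0 0 2 0 0;0 0 0 0 0",
)

```text
time_s: 4.12
tool_pos: [395.3, -114.6, 296.7]
tcp_rot: [-0.066, 0.998, 0.001, -0.017]
force: [1.5, 0.2, 0.5]
opening: 16.0
```

Run:
```python
from h import *
d=cam('side'); t=cam('top'); s=d['state']; print(s['tool_pos'],s['force'],s['time_s'])
for n,q in (('side',d),('top',t)):
    hsv=cv2.cvtColor(np.asarray(q['pixels']),cv2.COLOR_RGB2HSV)
    m=cv2.inRange(hsv,(0,150,90),(7,255,255))|cv2.inRange(hsv,(172,150,90),(180,255,255))
    p=proj(q,[[439,-110,122]])[0]; x,y=p.astype(int); k=np.zeros_like(m); k[y-25:y+25,x-25:x+25]=m[y-25:y+25,x-25:x+25]
    yy,xx=np.nonzero(k); print(n,len(xx),plane(q,[xx.mean(),yy.mean()],120) if len(xx) else p)
    if len(xx): w=plane(q,[xx.mean(),yy.mean()],120)[0]; print('box x',(w[0]-438.9)*.989+(w[1]+109.5)*.146)
```

```text
[ 395.29417786 -114.62478545  296.66581372] [1.49797657 0.24325953 0.45021957] 4.1167
side 42 [[ 469.39566294 -103.04939185  120.        ]]
box x 31.101999436467537
top 27 [[ 467.34547254 -105.98287583  120.        ]]
box x 28.646072475371927
```

The switch is on: both views put the knob at about +29 mm in box x. Next, over to the amber plate.

>>> servo_tool(
  motion="1.8 1.7 0 -6.7 0;1.8 1.7 0 -6.7 0;1.8 1.7 0 -6.7 0;1.8 1.7 0 -6.7 0;1.8 1.7 0 -6.7 0;1.8 1.7 0 -6.7 0;1.8 1.7 0 -6.7 0;1.8 1.7 0 -6.7 0;1.8 1.7 -1 -6.7 0;1.8 1.7 -1 -6.7 0;1.8 1.7 -1 -6.7 0;1.8 1.7 -1 -6.7 0;1.8 1.0 -1 -6.7 0;0 0 0 0 0",
)

```text
time_s: 5.38
tool_pos: [629.3, 110.5, 215.0]
tcp_rot: [0.67, 0.742, 0.009, -0.024]
force: [-1.1, 0.4, -0.8]
opening: 91.6
```

```bash
cat > p.py <<'E'
from h import *
import sys
d=cam('wrist'); s=d['state']; save(d,sys.argv[1]); M=R.from_quat(s['tcp_rot']).as_matrix()
print('t',s['time_s'],'pos',s['tool_pos'].round(1),'jaw',np.degrees(np.arctan2(M[1,1],M[0,1])).round(1),'zaxis',M[:,2].round(3),'open',s['opening'],'F',s['force'].round(1),'j',s['joint_pos'].round(2))
im=np.asarray(d['pixels']); hsv=cv2.cvtColor(im,cv2.COLOR_RGB2HSV); m=cv2.inRange(hsv,(5,120,90),(24,255,255))
for c in sorted(cv2.findContours(m,0,2)[0],key=cv2.contourArea)[-2:]:
    r=cv2.minAreaRect(c); P=plane(d,cv2.boxPoints(r),48); print(r,P.mean(0).round(1),P[:,:2].round(0).tolist())
E
python3 p.py pics/w2.png
```

```text
t 5.3833 pos [629.3 110.5 215. ] jaw 5.9 zaxis [-0.022  0.046 -0.999] open 91.62848727752615 F [-1.1  0.4 -0.8] j [-0.57  0.52  0.52  1.59 -0.33  1.13  0.14]
((411.00677490234375, 362.6249084472656), (13.966564178466797, 296.1346130371094), 89.37724304199219) [781.3 -47.7  48. ] [[626.0, -59.0], [933.0, -20.0], [938.0, -36.0], [628.0, -76.0]]
((136.04124450683594, 200.0927734375), (109.9911880493164, 54.421226501464844), 21.037511825561523) [492.1  98.5  48. ] [[433.0, 87.0], [454.0, 138.0], [549.0, 111.0], [532.0, 58.0]]
```

View pics/w2.png

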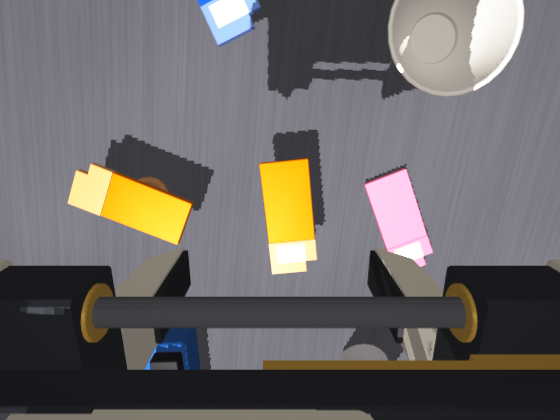

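The picture shows the target amber plate in the centre at about (289,215), with its label and frosted end at the bottom (291,253). The pink plate is at its right and the face-down amber plate at its left (130,203). I measure the target and, with a still row, the tilt.

>>> servo_tool(
  motion="0 0 0 0 0;0 0 0 0 0",
)

```text
time_s: 5.6
tool_pos: [626.4, 108.1, 212.8]
tcp_rot: [0.667, 0.745, 0.006, -0.025]
force: [-0.8, 1.0, 0.1]
opening: 92.1
```

```bash
cat > p2.py <<'E'
from h import *
import sys
d=cam('wrist'); s=d['state']; M=R.from_quat(s['tcp_rot']).as_matrix()
print('t',s['time_s'],'pos',s['tool_pos'].round(1),'jaw',np.degrees(np.arctan2(M[1,1],M[0,1])).round(1),'zaxis',M[:,2].round(3),'open',round(s['opening'],1),'F',s['force'].round(1),'j',s['joint_pos'].round(2))
im=np.asarray(d['pixels']); hsv=cv2.cvtColor(im,cv2.COLOR_RGB2HSV)
x,y=proj(d,[[636,100,48]])[0].astype(int); print('pred px',x,y)
a=cv2.inRange(hsv,(8,215,150),(24,255,255)); f=cv2.inRange(hsv,(5,50,150),(26,255,255))
for n,m in (('clear',a),('all',f)):
    k=np.zeros_like(m); k[130:290,225:345]=m[130:290,225:345]
    c=max(cv2.findContours(k,0,2)[0],key=cv2.contourArea); r=cv2.minAreaRect(c); P=plane(d,cv2.boxPoints(r),48)
    print(n,np.round(r[0],0),P.mean(0).round(1),[np.linalg.norm(P[i+1]-P[i]).round(1) for i in (0,1)],[np.degrees(np.arctan2(*(P[i+1]-P[i])[1::-1])).round(1) for i in (0,1)])
E
python3 p2.py
```

```text
t 5.6 pos [626.4 108.1 212.8] jaw 6.3 zaxis [-0.028  0.043 -0.999] open 92.1 F [-0.8  1.   0.1] j [-0.57  0.52  0.52  1.6  -0.33  1.13  0.15]
pred px 292 212
clear [292. 198.] [633.8 112.9  48. ] [np.float64(43.9), np.float64(77.3)] [np.float64(10.8), np.float64(-77.9)]
all [293. 214.] [637.5  96.3  48. ] [np.float64(44.7), np.float64(110.6)] [np.float64(11.6), np.float64(-77.1)]
```

Plate measured at 110.6 x 44.7 mm, centre (637.5,96.3), yaw -78°. It matches the given size and the first estimate. I grasp about 3 mm behind its centre, on the clear part.

>>> servo_tool(
  motion="1.1 -0.8 0 6 0;0 0 -2 0 0;0 0 -3 0 0;0 0 -3 0 0;0 0 -1 0 0;0 0 0 0 0",
)

```text
time_s: 6.15
tool_pos: [637.8, 93.9, 126.6]
tcp_rot: [0.625, 0.78, 0.009, -0.022]
force: [0.5, -0.2, -1.0]
opening: 91.4
```

```bash
python3 p2.py
```

```text
t 6.15 pos [637.8  93.9 126.6] jaw 12.6 zaxis [-0.023  0.042 -0.999] open 91.4 F [ 0.5 -0.2 -1. ] j [-0.49  0.61  0.45  1.66 -0.36  0.97  0.32]
pred px 279 224
clear [282. 204.] [634.4 112.5  48. ] [np.float64(77.1), np.float64(43.4)] [np.float64(100.4), np.float64(11.7)]
all [281. 218.] [636.6 101.9  48. ] [np.float64(98.9), np.float64(43.4)] [np.float64(100.4), np.float64(11.7)]
```

>>> servo_tool(
  motion="0 0.7 0 0 0;0 0 -3 0 0;0 0 -3 0 0;0 0 -1.5 0 0;0 0 0 0 0",
)

```text
time_s: 6.62
tool_pos: [644.3, 103.8, 61.3]
tcp_rot: [0.624, 0.781, 0.016, -0.017]
force: [-0.7, -0.1, -0.3]
opening: 92.1
```

>>> servo_tool(
  motion="-0.7 -0.3 -1 0 0;0 0 -0.8 0 0;0 0 0 0 0",
)

```text
time_s: 6.87
tool_pos: [640.4, 103.1, 48.0]
tcp_rot: [0.624, 0.781, 0.019, -0.016]
force: [-1.4, 0.3, -0.3]
opening: 91.5
```

>>> servo_tool(
  motion="-0.4 -0.3 -0.7 0 0;-0.2 -0.2 -0.3 0 0;0 0 0 0 0;0 0 0 0 0",
)

```text
time_s: 7.2
tool_pos: [637.0, 98.7, 41.5]
tcp_rot: [0.623, 0.782, 0.022, -0.014]
force: [0.3, 0.3, -0.4]
opening: 92.1
```

```bash
python3 p2.py|head -1
```

```text
t 7.2 pos [637.   98.7  41.5] jaw 12.8 zaxis [ 0.006  0.051 -0.999] open 92.1 F [ 0.3  0.3 -0.4] j [-0.46  0.7   0.39  1.75 -0.43  0.77  0.38]
```

>>> servo_tool(
  motion="0 0 0 0 0.5;0 0 0 0 1;0 0 0 0 1;0 0 0 0 1;0 0 0 0 1;0 0 0 0 1;0 0 0 0 1;0 0 0 0 1",
  grip_force=30,
)

```text
time_s: 7.92
tool_pos: [636.2, 98.4, 42.1]
tcp_rot: [0.623, 0.782, 0.021, -0.015]
force: [-3.9, -0.6, 4.0]
opening: 44.5
```

```bash
python3 p2.py|head -1
```

```text
t 7.9167 pos [636.2  98.4  42.1] jaw 12.8 zaxis [ 0.003  0.051 -0.999] open 44.5 F [-3.9 -0.6  4. ] j [-0.46  0.7   0.39  1.75 -0.43  0.77  0.38]
```

>>> servo_tool(
  motion="0 0 1.5 0 1;0 0 3 0 1;0 0 3 0 1;0 0 3 0 1;0 0 2 0 1;0 0 0 0 1",
)

```text
time_s: 8.47
tool_pos: [631.6, 97.4, 168.8]
tcp_rot: [0.624, 0.781, 0.017, -0.018]
force: [0.1, -0.4, -1.7]
opening: 44.6
```

```bash
python3 p2.py|head -1
```

```text
t 8.4667 pos [631.6  97.4 168.8] jaw 12.8 zaxis [-0.006  0.049 -0.999] open 44.6 F [ 0.1 -0.4 -1.7] j [-0.52  0.55  0.47  1.66 -0.34  1.01  0.3 ]
```

>>> servo_tool(
  motion="0 -0.5 1.5 0 1;-0.5 -1.2 1 2 1;-0.9 -1.8 0 3 1;-0.9 -1.8 0 3 1;-0.9 -1.8 0 3 1;-0.9 -1.8 0 3 1;-0.9 -1.8 0 3 1;-0.9 -1.8 0 3 1;-0.9 -1.8 0 3 1;-0.9 -1.8 0 3 1;-0.9 -1.8 0 3 1;-0.9 -1.8 0 3 1;-0.9 -1.8 0 3 1;-0.9 -1.8 0 3 1;-0.9 -1.8 0 3 1;-0.9 -1.8 0 3 1;-0.5 -1.2 0 2 1;0 0 0 0 1",
)

```text
time_s: 10.02
tool_pos: [472.9, -189.0, 167.3]
tcp_rot: [0.245, 0.969, -0.001, -0.039]
force: [0.0, -0.7, -0.3]
opening: 44.8
```

```bash
python3 p2.py|head -1
```

```text
t 10.0167 pos [ 472.9 -189.   167.3] jaw 61.6 zaxis [-0.075  0.018 -0.997] open 44.8 F [ 0.  -0.7 -0.3] j [ 0.01  0.38  0.35  1.91 -0.14  0.96  1.5 ]
```

>>> servo_tool(
  motion="-0.2 -1.3 0 1.6 1;-0.2 -1.3 0 1.6 1;-0.2 -1.3 0 1.6 1;-0.2 -1.3 0 1.6 1;0 0 0 0 1;0 0 -1 0 1;0 0 -1 0 1;0 0 -1 0 1;0 0 0 0 1",
)

```text
time_s: 10.82
tool_pos: [467.6, -228.7, 128.1]
tcp_rot: [0.189, 0.981, 0.001, -0.043]
force: [-0.4, -0.1, -1.1]
opening: 44.7
```

```bash
python3 p2.py|head -1
```

```text
t 10.8167 pos [ 467.6 -228.7  128.1] jaw 68.2 zaxis [-0.083  0.018 -0.996] open 44.7 F [-0.4 -0.1 -1.1] j [ 0.11  0.45  0.32  1.91 -0.15  0.89  1.7 ]
```

>>> servo_tool(
  motion="0 -0.4 1 0 1;0 -0.4 1 0 1;0 -0.4 1 0 1;0 0 1 0 1;0 0 1 0 1;0 0 1 0 1;0 0 1 0 1;0 0 1 0 1;0 0 0 0 1",
)

```text
time_s: 11.62
tool_pos: [469.0, -242.8, 221.9]
tcp_rot: [0.19, 0.981, 0.0, -0.039]
force: [1.1, -0.6, -0.7]
opening: 44.5
```

```bash
python3 p2.py|head -1
```

```text
t 11.6167 pos [ 469.  -242.8  221.9] jaw 68.1 zaxis [-0.077  0.015 -0.997] open 44.5 F [ 1.1 -0.6 -0.7] j [ 0.11  0.35  0.35  1.8  -0.11  1.09  1.68]
```

>>> servo_tool(
  motion="0 0 -3 0 1;0 0 -3 0 1;0 0 0 0 1",
)

```text
time_s: 11.92
tool_pos: [470.5, -243.4, 162.5]
tcp_rot: [0.19, 0.981, -0.0, -0.035]
force: [-1.6, -0.4, -1.8]
opening: 44.7
```

```bash
python3 - <<'E'
from h import *
d=cam('side'); s=d['state']; print(s['tool_pos'],R.from_quat(s['tcp_rot']).as_matrix()[:,2].round(3),s['time_s'])
save(d,'pics/s2.png',(200,190,360,310),5)
E
python3 p2.py|head -1
```

```text
[ 470.52577694 -243.35975501  162.45560513] [-0.07   0.013 -0.997] 11.9167
t 11.9667 pos [ 471.2 -243.9  164.6] jaw 68.1 zaxis [-0.068  0.013 -0.998] open 44.5 F [ 0.1 -0.2 -1.2] j [ 0.12  0.41  0.33  1.87 -0.14  0.96  1.71]
```

View pics/s2.png

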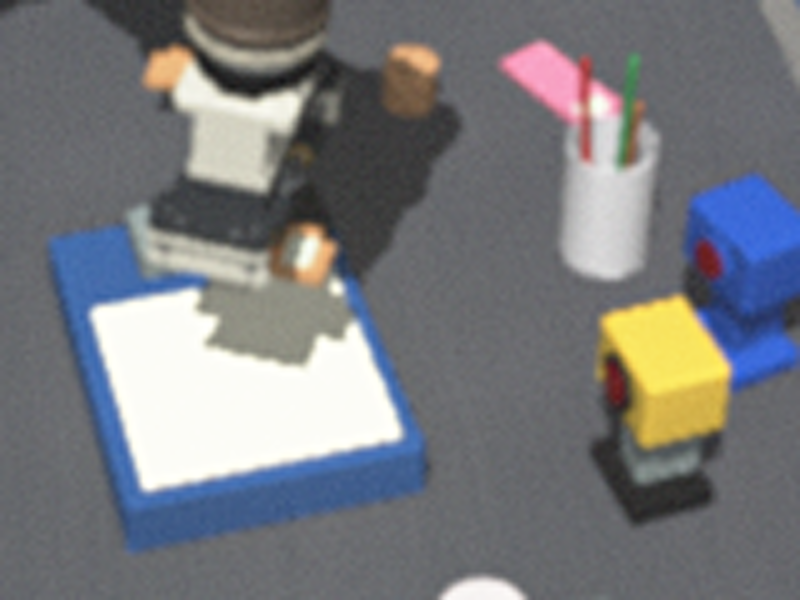

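The plate is held with its frosted end towards the yellow reader. The tool has about 2.5° of tilt compared with the grasp moment. Vertical strokes reduce it, so I repeat a few.

>>> servo_tool(
  motion="0 0 1 0 1;0 0 1 0 1;0 0 1 0 1;0 0 1 0 1;0 0 1 0 1;0 0 1 0 1;0 0 0 0 1;0 0 -3 0 1;0 0 -3 0 1;0 0 0 0 1;0 0 1 0 1;0 0 1 0 1;0 0 1 0 1;0 0 1 0 1;0 0 1 0 1;0 0 0 0 1;0 0 -3 0 1;0 0 -3 0 1;0 0 0 0 1",
)

```text
time_s: 13.6
tool_pos: [483.9, -252.2, 201.5]
tcp_rot: [0.192, 0.981, -0.004, -0.01]
force: [-1.6, 0.1, -1.2]
opening: 44.6
```

```bash
python3 p2.py|head -1
```

```text
t 13.6 pos [ 483.9 -252.2  201.5] jaw 67.9 zaxis [-0.02  -0.004 -1.   ] open 44.6 F [-1.6  0.1 -1.2] j [ 0.12  0.36  0.34  1.83 -0.13  0.99  1.7 ]
```

>>> servo_tool(
  motion="-0.6 0.4 -1 0 1;-0.6 0.4 -1 0 1;-0.5 0.3 -1 0 1;0 0 -1 0 1;0 0 -1 0 1;0 0 0 0 1",
)

```text
time_s: 14.15
tool_pos: [472.6, -244.4, 163.6]
tcp_rot: [0.192, 0.981, -0.005, -0.002]
force: [-0.5, 0.4, -1.3]
opening: 44.7
```

```bash
python3 p2.py|head -1
```

```text
t 14.15 pos [ 472.6 -244.4  163.6] jaw 67.8 zaxis [-0.006 -0.009 -1.   ] open 44.7 F [-0.5  0.4 -1.3] j [ 0.12  0.38  0.33  1.92 -0.14  0.87  1.7 ]
```

>>> servo_tool(
  motion="0 0 3.5 0 1;0 0 3.5 0 1;0 0 0 0 1",
)

```text
time_s: 14.45
tool_pos: [473.0, -245.3, 237.2]
tcp_rot: [0.193, 0.981, -0.005, -0.003]
force: [1.0, -1.1, -1.0]
opening: 44.4
```

```bash
python3 p2.py|head -1
```

```text
t 14.45 pos [ 473.  -245.3  237.2] jaw 67.8 zaxis [-0.008 -0.01  -1.   ] open 44.4 F [ 1.  -1.1 -1. ] j [ 0.09  0.3   0.36  1.83 -0.1   1.04  1.67]
```

>>> servo_tool(
  motion="-0.2 0 -0.6 0 1;-0.2 0 -0.6 0 1;0 0 -0.6 0 1;0 0 -0.6 0 1;0 0 -0.6 0 1;0 0 -0.6 0 1;0 0 -0.6 0 1;0 0 -0.6 0 1",
)

```text
time_s: 15.17
tool_pos: [466.4, -244.3, 179.3]
tcp_rot: [0.193, 0.981, -0.005, -0.006]
force: [0.7, 0.6, -1.5]
opening: 44.5
```

```bash
python3 p2.py|head -1
```

```text
t 15.1667 pos [ 466.4 -244.3  179.3] jaw 67.8 zaxis [-0.014 -0.007 -1.   ] open 44.5 F [ 0.7  0.6 -1.5] j [ 0.11  0.35  0.34  1.91 -0.13  0.91  1.7 ]
```

>>> servo_tool(
  motion="0 0 3.5 0 1;0 0 3.5 0 1;0 0 0 0 1;0 0 -0.6 0 1;0 0 -0.6 0 1;0 0 -0.6 0 1;0 0 -0.6 0 1;0 0 -0.6 0 1;0 0 -0.6 0 1;0 0 -0.6 0 1;0 0 -0.6 0 1;0 0 -0.6 0 1;0 0 -0.6 0 1;0 0 -0.6 0 1;0 0 -0.6 0 1;0 0 -0.6 0 1;0 0 -0.6 0 1",
)

```text
time_s: 16.63
tool_pos: [462.3, -242.3, 150.5]
tcp_rot: [0.193, 0.981, -0.004, -0.013]
force: [-0.4, -0.6, -1.7]
opening: 44.8
```

```bash
python3 p2.py|head -1
```

```text
t 16.6333 pos [ 462.3 -242.3  150.5] jaw 67.8 zaxis [-0.027 -0.004 -1.   ] open 44.8 F [-0.4 -0.6 -1.7] j [ 0.12  0.39  0.33  1.94 -0.15  0.86  1.71]
```

>>> servo_tool(
  motion="0.4 0 3.5 0 1;0.4 0 3.0 0 1;0 0 0 0 1;0 0 -0.6 0 1;0 0 -0.6 0 1;0 0 -0.6 0 1;0 0 -0.6 0 1;0 0 -0.6 0 1;0 0 -0.6 0 1;0 0 -0.6 0 1;0 0 -0.6 0 1;0 0 -0.6 0 1;0 0 -0.6 0 1;0 0 -0.6 0 1;0 0 -0.6 0 1;0 0 -0.6 0 1;0 0 -0.6 0 1",
)

```text
time_s: 18.1
tool_pos: [465.9, -240.6, 117.6]
tcp_rot: [0.193, 0.981, -0.004, -0.019]
force: [-0.0, 0.3, -0.6]
opening: 44.6
```

```bash
python3 p2.py|head -1
```

```text
t 18.1 pos [ 465.9 -240.6  117.6] jaw 67.8 zaxis [-0.039 -0.    -0.999] open 44.6 F [-0.   0.3 -0.6] j [ 0.13  0.45  0.32  1.95 -0.17  0.8   1.72]
```

>>> servo_tool(
  motion="0 0 -0.4 0 1;0 0 -0.2 0 1;0 0 0 0 1;0 0 0 0 1;0 0 0 0 1;0 0 0 0 1",
)

```text
time_s: 18.65
tool_pos: [465.5, -240.5, 109.8]
tcp_rot: [0.193, 0.981, -0.004, -0.02]
force: [0.0, 0.2, -0.4]
opening: 44.7
```

```bash
python3 p2.py|head -1
python3 - <<'E'
from h import *
d=cam('side'); w=cam('wrist')
a=cv2.cvtColor(np.asarray(d['pixels'])[190:300,200:360],cv2.COLOR_RGB2BGR); a=cv2.resize(a,(400,275),interpolation=2)
b=cv2.cvtColor(np.asarray(w['pixels']),cv2.COLOR_RGB2BGR); b=cv2.resize(b,(400,300))
cv2.imwrite('pics/f1.png',np.vstack([a,b]))
# expected plate corners, level, centre panel mid + 60
u=np.array([np.cos(np.radians(-21.9)),np.sin(np.radians(-21.9)),0]); v=np.array([-u[1],u[0],0]); c=np.array([468.5,-242.5,118])
print('exp frost end corners side px',proj(d,[c+55*u+22.5*v,c+55*u-22.5*v]).round(1).tolist(),'label c',proj(d,[c+39*u]).round(1).tolist())
print('wrist exp corners (x400/560)',(proj(w,[c+55*u+22.5*v,c+55*u-22.5*v,c-55*u-22.5*v,c-55*u+22.5*v])/1.4).round(0).tolist())
hsv=cv2.cvtColor(np.asarray(d['pixels']),cv2.COLOR_RGB2HSV); m=cv2.inRange(hsv,(0,0,185),(180,60,255)); x,y=proj(d,[c+39*u])[0].astype(int)
k=np.zeros_like(m); k[y-10:y+10,x-10:x+10]=m[y-10:y+10,x-10:x+10]; yy,xx=np.nonzero(k); print('white near',xx.mean(),yy.mean(),len(xx))
E
```

```text
t 18.65 pos [ 465.5 -240.5  109.8] jaw 67.8 zaxis [-0.04   0.    -0.999] open 44.7 F [ 0.   0.2 -0.4] j [ 0.13  0.46  0.32  1.96 -0.17  0.79  1.73]
exp frost end corners side px [[265.3, 247.0], [261.8, 256.2]] label c [[258.8, 250.7]]
wrist exp corners (x400/560) [[230.0, 288.0], [164.0, 288.0], [155.0, 128.0], [235.0, 128.0]]
white near 262.2535211267606 252.05633802816902 71
```

View pics/f1.png

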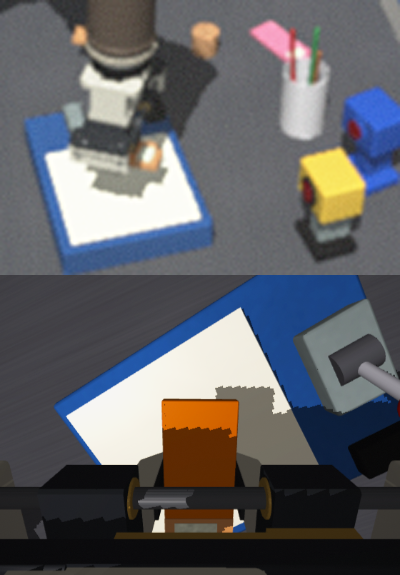

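The picture shows the plate over the panel, label up, with the frosted end towards the yellow reader. I check the level from the apparent plate width along its length.

Run:
```python
from h import *
d=cam('wrist'); im=np.asarray(d['pixels']); hsv=cv2.cvtColor(im,cv2.COLOR_RGB2HSV)
m=cv2.inRange(hsv,(5,150,60),(24,255,255)); K=d['K']; W=d['W']; print('cam',W[:3,3].round(0),K[0,0])
for v in range(172,262,8):
    xs=np.nonzero(m[v,190:370])[0]+190
    if len(xs)<50: continue
    a,b=xs.min()-.5,xs.max()+.5
    # find plane height z at which rays a,b are 45 mm apart
    zs=np.arange(80,150,.5); w=[np.linalg.norm(plane(d,[a,v],z)-plane(d,[b,v],z)) for z in zs]; z=zs[np.argmin(np.abs(np.array(w)-45))]
    print(v,a,b,'z',z,((plane(d,[a,v],z)+plane(d,[b,v],z))/2).round(1))
r=np.nonzero(m[:300,280])[0]; print('rear row at 250,280,320',[np.nonzero(m[:300,c])[0].min() for c in (240,260,280,300,320)])
```

```text
cam [ 397. -209.  253.] 340.55324554943326
180 225.5 334.5 z 114.5 [[ 419.2 -219.9  114.5]]
188 226.5 333.5 z 112.5 [[ 422.7 -221.3  112.5]]
196 226.5 333.5 z 113.5 [[ 425.7 -222.5  113.5]]
204 226.5 332.5 z 113.0 [[ 428.9 -224.1  113. ]]
212 226.5 332.5 z 114.0 [[ 431.9 -225.3  114. ]]
220 227.5 331.5 z 112.0 [[ 435.8 -226.9  112. ]]
228 227.5 331.5 z 113.0 [[ 438.8 -228.1  113. ]]
236 227.5 331.5 z 114.0 [[ 441.9 -229.4  114. ]]
244 228.5 330.5 z 112.0 [[ 446.  -231.1  112. ]]
252 227.5 330.5 z 114.5 [[ 448.5 -232.3  114.5]]
260 228.5 329.5 z 112.5 [[ 452.8 -234.1  112.5]]
rear row at 250,280,320 [np.int64(174), np.int64(174), np.int64(174), np.int64(174), np.int64(174)]
```

>>> servo_tool(
  motion="0 -0.15 0.3 0.3 1;0 0 0 0 1;0 0 0 0 1;0 0 0 0 1;0 0 0 0 1;0 0 0 0 1",
)

```text
time_s: 19.35
tool_pos: [465.7, -242.3, 113.5]
tcp_rot: [0.19, 0.982, -0.004, -0.019]
force: [-0.7, -0.3, -0.7]
opening: 44.5
```

```bash
python3 p2.py|head -1; python3 -c "
from workcell import bot
s=bot.get_state();print(s['dq'].round(3));print(bot.job_done());print(bot.get_state()['tool_pos'])"
```

```text
t 19.35 pos [ 465.7 -242.3  113.5] jaw 68.1 zaxis [-0.04  -0.    -0.999] open 44.5 F [-0.7 -0.3 -0.7] j [ 0.13  0.45  0.32  1.96 -0.17  0.8   1.73]
[ 0.001  0.001 -0.     0.001 -0.    -0.002 -0.001]
the job is handed in; nothing more can be done
None
the job is handed in; nothing more can be done
```

The light box is switched on, and the label-up amber plate is held still over the middle of the white panel, with its frosted end pointing at the yellow reader's window. I handed the job in at about 19.4 s; no verdict is reported.

**Switch:** I pushed the lever against its stop, with a horizontal force of about 33 N on the closed fingers. Afterwards both the side and top cameras put the knob 29–31 mm to the box's +x side, which is fully over.

**Plate:** I gripped it on the clear part, about 2–3 mm behind its centre, with 30 N; the opening read 44.5 mm.

**Final pose:**

| Check | Measured | Wanted |
|---|---|---|
| Plate centre (mm) | within about 3 of panel middle | panel middle |
| Underside above panel (mm) | about 61 | about 60 |
| Heading | -22° to -23° | -21.9° |
| Joint speeds (rad/s) | 0.002 or less | still |

- **Level:** The plate looked level along its length in the wrist camera, to about 1°. The tool tilted while moving, and vertical strokes undid part of it. By the tool's measured pose, a tilt of up to about 2° relative to the grasp may remain, mostly across the plate's width.
- **Less direct checks:** After a last small correction (3–4 mm up, 2 mm sideways) I re-read only the robot's state, so the table combines that with the camera check just before it. I did not check the other objects again one by one, but no unexpected contact force showed.

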